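# Lock the pouring turntable and tighten its mould clamp

### The job

The candle mould on the pouring turntable is loose, and the turntable spins freely with the clamp bar. Push the red-handled locking bolt fully home between the turntable's rim pegs so the table cannot turn, then turn the clamp's cross-bar clockwise (seen from above) until it comes up tight against its stop. Leave the bolt home, and do not disturb the tin, candle, scraper and mug on the bench.

Things in the scene. Friction and masses are not known exactly. Their poses are not given: they have to be found in the camera images.
- stand: Fixed wooden board, 220 x 220 x 20 mm, with a 100 mm wide tongue reaching 270 mm along its +y. Origin: on the turntable's upright axis, at bench level; +z up; +y points from the turntable to the locking bolt. The bolt's grey guide (56 mm wide, top 83 mm above the bench) stands on the tongue from y = 122 to 248 mm. Placed differently each time, turned up to 0.4 rad.
- turntable (a joint): Angle of the turntable (rad, growing counter-clockwise from above, no stop, hardly any friction). Steel disc, 200 mm diameter, top 54 mm above the bench, with 8 upright brass pegs (14 mm diameter, 28 mm tall, centres 88 mm from the axis, 0.785 rad apart, free gaps 53 mm). At 0, and every multiple of 0.785 rad from it, a gap faces the bolt squarely. Starts within 0.27 of 0.
- clamp_nut (a joint): Angle of the clamp nut relative to the turntable (rad, growing clockwise from above). Starts loose, 0 to 0.3; a firm stop at 1.5 is tight. Stiff, 0.22 N m (about 4 N pushed 58 mm from the axis); stays where left. While the turntable is unlocked, pushing the bar just spins bar, mould and turntable together and this angle does not change.
- nut_center (a point): Centre of the clamp's cross-bar, on the turntable axis, 140 mm above the bench. Its x axis runs along the bar, z up. The bar is steel, 14 mm diameter, with a red ball of 24 mm diameter at each end. Under the bar there is free space down to the mould top at 110 mm, except for the central nut (radius 16 mm).
- bar_end_a (a point): Centre of the red ball at one end of the cross-bar, 75 mm from the axis, 140 mm above the bench.
- bar_end_b (a point): Centre of the red ball at the other end of the cross-bar.
- lock_bolt (a joint): How far the bolt is pushed in (m): starts 0 to 0.010; fully home against a stop at 0.045. Slides to the turntable axis (stand's -y) with 2.5 N of friction and stays where left. Home, it leaves the table 0.15 rad of play either way. Its round nose pushes a peg aside if it meets it off-centre; if the table has been turned so that a peg stands square before the nose, it stops at 0.018 to 0.021.
- bolt_handle (a point): Centre of the red ball (26 mm diameter) on top of the bolt's upright red handle (20 mm diameter, from 78 to 138 mm above the bench). The point is 125 mm above the bench, 205 mm from the turntable axis less the bolt's travel. Push the handle from its outer side.
- bolt_nose (a point): Tip of the steel bolt's rounded nose (bolt 25 mm wide, 20 mm high), 92 mm ahead of the handle, 68 mm above the bench.
- tin: Green tin with a bare metal lid, 80 mm diameter, 110 mm tall, standing on the bench. Origin at the centre of its underside. Bystander.
- candle: Thick yellow candle, 60 mm diameter, 120 mm tall, standing. Origin at the centre of its underside. Bystander.
- scraper: Spatula-like scraper, 200 mm long, lying flat beyond the stand. Bystander.
- mug: White mug, 80 mm diameter, 85 mm tall. Origin at the centre of its underside. Bystander.
- mould_top (a point): Centre of the top of the round aluminium candle mould, 124 mm diameter, with six dark tube mouths; it sits on the disc, turns with it, and its top is 110 mm above the bench.

How it is judged (in metres and radians):
On the way, in this order (a step that is already met when the one before it is completed fails the run):
1. the bolt is home between the pegs while the clamp is still loose (value of joint lock_bolt above 0.039 m and value of joint clamp_nut below 0.7 rad), for 0.2 s.
2. the clamp is turned tight with the bolt home (value of joint clamp_nut above 1.36 rad and value of joint lock_bolt above 0.039 m), for 0.2 s.
At the end, for the whole second after the job is handed in: The locking bolt is home (pushed in at least 39 of its 45 mm) and the clamp nut is tight (at least 1.36 of 1.5 rad) (all of step 2); the robot touches nothing.
It fails at once if the tin, candle, scraper or mug is shifted by more than 30 mm (distance of any of tin, candle, scraper, mug from where it was at the start of the episode above 0.03 m).
It also fails if it takes over 51 s, if anything falls off the work surface, if the arm or the gripper's body presses on something with over 40 N, if the wrist force passes 120 N, or if a joint passes its speed limit or range.

### The arm

A 6-joint arm with a two-finger parallel gripper is mounted at the origin on the work surface. World frame = base frame: x ahead of the robot, y to its left, z up, the work surface at z = 0. Lengths are in mm, angles in rad, forces in N, time in s.
With the tool pointing down it reaches from about 275 to 750 mm from the base axis. Payload 10.2 kg.
Tool frame: the origin (TCP) lies between the finger pads; the fingertips stand 22 mm ahead of it and the grasp point (between the pads) lies 3 mm ahead of it (ctrl.nose_length is the distance from the TCP to the fingertips, in mm); y points along the fingers, z is the direction in which the jaws open and shut, and the axes are right-handed (so a half turn about y gives the same grasp; the last joint's range is limited). The gripper opens to 85 mm and grips with 20 to 120 N. Pads are 22 mm wide; open, the fingers measure 114 mm over their backs; the gripper's body (76 mm by 85 mm) begins 54 mm behind the grasp point. The pads swing forward as they close: fully open they stand 13 mm farther back than shut.
Start: joints at [1.045, 0.313, 1.498, -0, 1.331, -0.223], TCP at [156.565, 501.118, 253.294] pointing down, gripper open.
Joint ranges: [-2.94, 2.94], [-0.97, 2.17], [0.19, 2.56], [-1.23, 4.37], [0.02, 3.11], [-2.88, 2.88]. Speed limits (rad/s): [2.39, 2.39, 3.01, 3.14, 3.14, 3.14].

### API

Orientations are given as a unit quaternion [w, x, y, z].
In Python, from rig import ctrl, eyes, models gives the robot as it stands.
- The arm moves only by the shell command python3 -m crank 'ROWS' [FORCE]. ROWS is JSON, a list of rows, each an object with "dp": the shift along the tool's x, y, z in mm, a list of three; "roll": the turn about the tool's y in rad; "gripper": the closure in counts, from 0 (fully open) to 255 (shut). A call has 1 to 10 rows; each row is the pose to reach, as a shift and turn from the pose commanded when the call began, along the tool's axes at that moment; what a row does not reach only later rows make up. A row lasts 1/12 s, in which the tool goes at most 41.7 mm and 7.16 degrees, less where a joint would pass 70% of its speed; a pose out of reach is approached as far as the arm can. A call with a gripper value outside its range is refused whole. The fingers move at their own pace and stop on an object; FORCE is the grip in N (left out, the last holds). Time passes only in rows, so rows that repeat a pose let the fingers close. It gives the time, the measured TCP pose, the force and the opening at its end, in the units of the state.
- ctrl.sense(): the state, without advancing time (a new reading comes with each control period).
- eyes.capture(name): name is "scene" or "top"; returns a dict with "color" (480x640x3 uint8, red, green, blue), "fx", "fy", "cx", "cy" (pixels), "R" (3x3) and "t" (3): a world point X has camera coordinates R X + t. Camera axes: x right, y down, z forward; pixel columns grow to the right and rows downward; lengths in mm; the calibration is good to about 2 mm. A picture is of the moment at which its call begins. There is no depth.
- ctrl.finish_job(): hands the job in, once; it reports no verdict.
Trained networks look in a picture, given as the dict that the camera call returned (one of the last four; its "shot" number tells which), for a name from the list of things; names that differ only in an ending like _2 or _b are one class to them, and where a whole thing is asked for, a point or a joint stands for the part that bears it (a point fixed in the world has none). Each returns a list of dicts, best first, with "confidence" (0 to 1); they miss things now and then, are a little off and sometimes report something else, mostly with a low value. They report only what shows in the picture. A call takes as long as a camera call.
- models.spot_in(picture, label): "extent" ([centre column, centre row, width, height] in pixels, round what is visible of it).
- models.spot_point(picture, label): "centre" ([column, row] in pixels: a listed point, or the origin of a listed thing).
The state is a dict: "time_s": time; "joints": joint angles; "dq": joint speeds; "tau": joint torques, N m; "eef_pos": TCP position; "ee_rot": TCP orientation; "force": force on the tool from outside, world axes, zero at the start; "wrist_torque": the same for the moment, N m; "grip_width": opening from 0.0 (shut) to 1.0 (fully open).
Only numpy, scipy, OpenCV 4.12 (cv2) and the standard library are available. Lean on these libraries where they do the work, as an engineer would, in place of code of your own. Each camera call takes 0.05 s, during which the arm holds its last target. There are 200 camera calls.

## Working session

There is one attempt and no reset: what is moved stays moved. The work goes in short steps, Python scripts to look and compute and a shell command to move; the robot and the scene stay as the last step left them, time stands still between calls to the robot, and variables do not carry over. Pictures are saved under pics/ and viewed, about 8 in all and at most 12, crops included, and the job is handed in when it is done.

```bash
ls; mkdir -p pics
cat > h.py <<'E'
import numpy as np, cv2
from rig import ctrl, eyes, models
def ray(c,px):
    R=np.array(c["R"]);t=np.array(c["t"]);d=R.T@np.array([(px[0]-c["cx"])/c["fx"],(px[1]-c["cy"])/c["fy"],1]);o=-R.T@t
    return o,d
def atz(c,px,z):
    o,d=ray(c,px);return (o+d*(z-o[2])/d[2])
def save(c,n): cv2.imwrite(f"pics/{n}.png",np.array(c["color"])[:,:,::-1])
Z=dict(nut_center=140,bar_end_a=140,bolt_handle=125,bolt_nose=68,mould_top=110,tin=0,candle=0,mug=0,scraper=0,stand=0)
def look(cams=("scene","top"),names=Z):
    for n in cams:
        c=eyes.capture(n); save(c,f"{n}{c['shot']}")
        print(n,c['shot'])
        for k in names:
            for r in models.spot_point(c,k)[:3]:
                print(k,round(r["confidence"],2),np.round(r["centre"]),np.round(atz(c,r["centre"],Z[k]),1)[:2])
E
python3 - <<'E'
from h import *
look()
s=ctrl.sense();print(s)
from scipy.spatial.transform import Rotation as Ro
w=s["ee_rot"];print(Ro.from_quat([w[1],w[2],w[3],w[0]]).as_matrix().round(3))
E
ls pics
```

```text
pics
scene 1
nut_center 0.69 [330. 194.] [508.7 -60.1]
bar_end_a 0.94 [308. 204.] [576.7 -63.7]
bar_end_a 0.79 [357. 182.] [424.1 -51.6]
bolt_handle 0.65 [388. 239.] [466.5 132.4]
bolt_nose 0.75 [361. 234.] [483.4  51.4]
mould_top 0.9 [330. 197.] [499.4 -71.3]
tin 0.6 [274. 143.] [ 459.6 -423.8]
tin 0.31 [354. 179.] [ 343.  -158.6]
candle 0.59 [239. 167.] [ 604.6 -400.7]
candle 0.45 [329. 197.] [ 447.  -142.8]
mug 0.64 [439. 376.] [553.2 451.2]
mug 0.19 [387. 238.] [399.1  68.4]
scraper 0.79 [286. 315.] [763.4 107.8]
stand 0.57 [330. 224.] [503.4 -63. ]
stand 0.57 [273. 142.] [ 461.2 -431.4]
top 2
nut_center 0.95 [351. 280.] [498.2 -62.2]
bar_end_a 0.87 [353. 307.] [429.6 -66.4]
bar_end_a 0.65 [351. 248.] [578.2 -60.5]
bolt_handle 0.71 [272. 295.] [459.2 137.4]
bolt_nose 0.88 [308. 284.] [487.7  48.3]
mould_top 0.71 [351. 273.] [515.7 -62.2]
mould_top 0.58 [350. 277.] [505.4 -59.6]
tin 0.74 [481. 294.] [ 464.8 -424. ]
candle 0.58 [470. 241.] [ 608.7 -397.5]
mug 0.88 [157. 261.] [554.7 464.1]
mug 0.6 [291. 183.] [771.2  96.7]
scraper 0.6 [291. 183.] [772.3  97.8]
stand 0.59 [344. 278.] [507.5 -49.1]
{'time_s': 1.1, 'joints': array([ 1.04460734e+00,  3.12889056e-01,  1.49769724e+00,  2.72297059e-05,
        1.33101724e+00, -2.23400843e-01]), 'dq': array([-0.00014335,  0.0007341 ,  0.00017712,  0.00130928, -0.000457  ,
       -0.00056104]), 'tau': array([ 1.06061372e-03, -4.12188220e+01, -2.59900403e+01, -1.17096006e-04,
        6.25800803e-04,  4.16961382e-05]), 'eef_pos': array([156.55389588, 501.1187064 , 253.30081979]), 'ee_rot': array([-0.69901824,  0.69901856, -0.10665567,  0.10663545]), 'force': array([0.14259834, 0.52361771, 1.07531826]), 'wrist_torque': array([-0.01441403,  0.01807742, -0.01076553]), 'grip_width': 1.004423056669929}
[[ 0.955 -0.     0.298]
 [-0.298  0.     0.955]
 [-0.    -1.    -0.   ]]
scene1.png
top2.png
```

View images.

Run:
```python
import cv2
a=cv2.imread('pics/top2.png');b=cv2.imread('pics/scene1.png')
A=cv2.resize(a[200:360,240:420],None,fx=2.2,fy=2.2,interpolation=2);B=cv2.resize(b[120:300,230:450],None,fx=1.8,fy=1.8,interpolation=2)
import numpy as np
o=np.zeros((max(A.shape[0],B.shape[0]),A.shape[1]+B.shape[1],3),'uint8');o[:A.shape[0],:A.shape[1]]=A;o[:B.shape[0],A.shape[1]:]=B
cv2.imwrite('pics/v1.png',o);print(o.shape)
```

```text
(352, 792, 3)
```

View pics/v1.png

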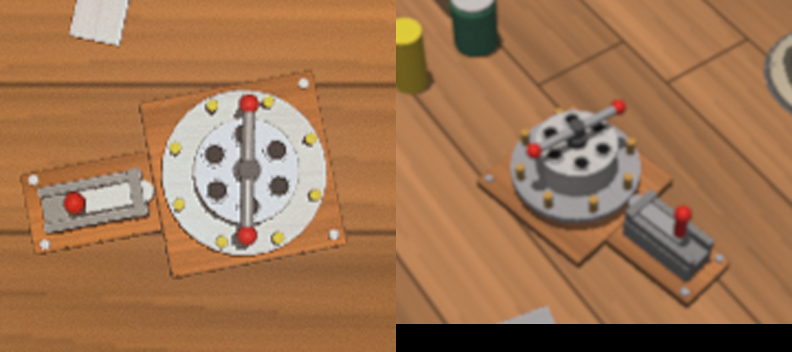

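View pics/scene1.png

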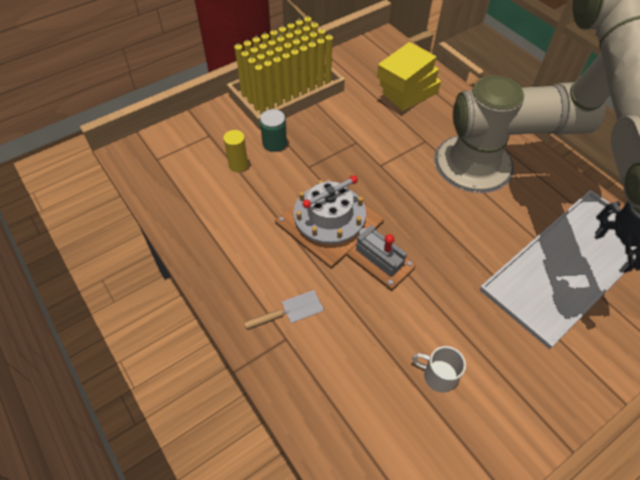

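The scene view shows the turntable at about (330,210), the bolt handle at (388,239) with its guide running outward from the table, and the mug at (440,375), well clear. In the crop the peg gap sits only about 8 mm off the bolt line, so the nose should centre it. I'll move to just outside the handle.

```bash
python3 -m crank '[{"dp":[187,0,-106],"roll":-0.25,"gripper":255},{"dp":[375,0,-212],"roll":-0.51,"gripper":255},{"dp":[375,0,-212],"roll":-0.51,"gripper":255},{"dp":[375,0,-212],"roll":-0.51,"gripper":255},{"dp":[375,0,-212],"roll":-0.51,"gripper":255},{"dp":[375,0,-212],"roll":-0.51,"gripper":255},{"dp":[375,0,-212],"roll":-0.51,"gripper":255},{"dp":[375,0,-212],"roll":-0.51,"gripper":255},{"dp":[375,0,-212],"roll":-0.51,"gripper":255},{"dp":[375,0,-212],"roll":-0.51,"gripper":255}]'
python3 - <<'E'
from h import *
from scipy.spatial.transform import Rotation as Ro
c=eyes.capture("scene");save(c,"s3")
for k in("bolt_handle","bar_end_a"):
  for r in models.spot_point(c,k)[:2]: print(k,round(r["confidence"],2),atz(c,r["centre"],Z[k]).round())
s=ctrl.sense();w=s["ee_rot"];print(s["eef_pos"],s["joints"]);print(Ro.from_quat([w[1],w[2],w[3],w[0]]).as_matrix().round(3))
E
```

```text
time_s: 1.93
eef_pos: [428.1, 211.1, 253.5]
ee_rot: [0.703, -0.703, -0.073, 0.073]
force: [0.2, 0.7, 0.0]
grip_width: -0.002
bolt_handle 0.63 [470. 132. 125.]
bar_end_a 0.95 [429. -69. 140.]
bar_end_a 0.84 [574. -71. 140.]
[428.47156173 210.9966794  253.09186323] [ 2.11648272e-01  2.08525696e-01  1.63411602e+00 -9.45174957e-05
  1.29919002e+00 -1.56192997e+00]
[[ 0.98  -0.    -0.201]
 [ 0.201 -0.     0.98 ]
 [-0.    -1.    -0.   ]]
```

```bash
python3 -m crank '[{"dp":[20,0,-29],"roll":0,"gripper":255},{"dp":[20,60,-29],"roll":0,"gripper":255},{"dp":[20,138,-29],"roll":0,"gripper":255},{"dp":[20,138,-29],"roll":0,"gripper":255},{"dp":[20,138,-29],"roll":0,"gripper":255},{"dp":[20,138,-29],"roll":0,"gripper":255},{"dp":[20,138,-29],"roll":0,"gripper":255}]'
python3 - <<'E'
from h import *
c=eyes.capture("top");d=eyes.capture("scene")
A=cv2.resize(np.array(c["color"])[200:360,220:400],None,fx=2.2,fy=2.2);B=cv2.resize(np.array(d["color"])[140:300,290:470],None,fx=2.2,fy=2.2)
cv2.imwrite("pics/v2.png",np.hstack([A,B])[:,:,::-1]);print(ctrl.sense()["eef_pos"])
E
```

```text
time_s: 2.67
eef_pos: [452.4, 189.4, 115.7]
ee_rot: [0.703, -0.703, -0.073, 0.074]
force: [0.4, 0.8, -0.4]
grip_width: 0.002
[453.30562166 189.28001408 117.02580453]
```

View pics/v2.png

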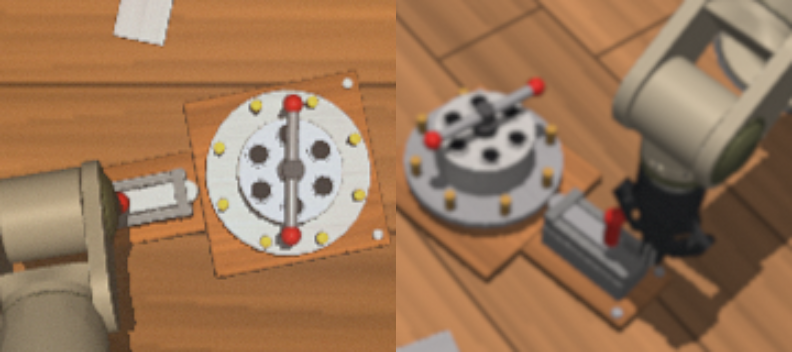

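The fingers stand just outside the handle, which shows at about (613,225) right and (122,203) left, lined up with the guide. Next is the push inwards.

```bash
python3 -m crank '[{"dp":[0,0,-12],"roll":0,"gripper":255},{"dp":[0,0,-20],"roll":0,"gripper":255},{"dp":[0,0,-27],"roll":0,"gripper":255},{"dp":[0,0,-34],"roll":0,"gripper":255},{"dp":[0,0,-41],"roll":0,"gripper":255},{"dp":[0,0,-48],"roll":0,"gripper":255},{"dp":[0,0,-54],"roll":0,"gripper":255},{"dp":[0,0,-58],"roll":0,"gripper":255},{"dp":[0,0,-58],"roll":0,"gripper":255}]'
python3 -m crank '[{"dp":[0,0,-3],"roll":0,"gripper":255},{"dp":[0,0,-3],"roll":0,"gripper":255}]'
python3 -m crank '[{"dp":[0,0,-3],"roll":0,"gripper":255},{"dp":[0,0,-3],"roll":0,"gripper":255}]'
```

```text
time_s: 3.52
eef_pos: [464.9, 131.0, 116.3]
ee_rot: [-0.703, 0.703, 0.073, -0.072]
force: [-1.5, -0.7, 5.8]
grip_width: 0.004
time_s: 3.68
eef_pos: [465.5, 128.5, 116.2]
ee_rot: [-0.703, 0.703, 0.073, -0.073]
force: [-3.4, -0.9, 7.2]
grip_width: 0.002
time_s: 3.85
eef_pos: [466.1, 125.6, 116.2]
ee_rot: [-0.703, 0.703, 0.073, -0.073]
force: [-2.1, 0.8, 7.0]
grip_width: -0.001
```

Run:
```python
from h import *
c=eyes.capture("top");d=eyes.capture("scene")
A=cv2.resize(np.array(c["color"])[200:360,220:400],None,fx=2.2,fy=2.2);B=cv2.resize(np.array(d["color"])[160:270,310:434],None,fx=3.2,fy=3.2)
cv2.imwrite("pics/v3.png",np.hstack([A,B[:352]])[:,:,::-1])
for p in (c,d):
 for k in("bolt_handle","bolt_nose"):
  for r in models.spot_point(p,k)[:2]: print(k,round(r["confidence"],2),atz(p,r["centre"],Z[k]).round())
print(ctrl.sense()["force"])
```

```text
bolt_nose 0.72 [492.   6.  68.]
bolt_handle 0.91 [472. 100. 125.]
bolt_nose 0.95 [493.  11.  68.]
bolt_nose 0.22 [582. 458.  68.]
[-2.81080239 -0.34659317  6.06930209]
```

View pics/v3.png

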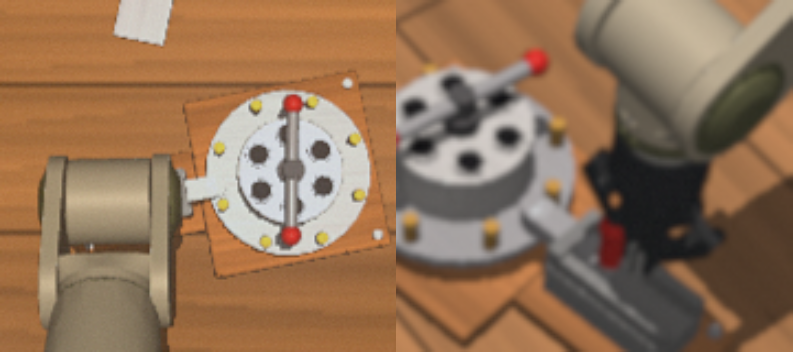

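The bolt nose now sits between the pegs at about (225,190), and the estimate is 41–44 mm of travel. I'll push a little more to feel for the stop.

```bash
for i in 1 2 3; do python3 -m crank '[{"dp":[0,0,-2],"roll":0,"gripper":255},{"dp":[0,0,-2],"roll":0,"gripper":255}]' | egrep 'pos|force'; done
```

```text
eef_pos: [466.4, 123.7, 116.2]
force: [-2.6, 0.7, 8.1]
eef_pos: [466.8, 121.8, 116.2]
force: [-3.4, 0.6, 7.4]
eef_pos: [467.2, 119.8, 116.2]
force: [-2.9, 0.3, 6.7]
```

```bash
for i in 1 2 3; do python3 -m crank '[{"dp":[0,0,-2],"roll":0,"gripper":255},{"dp":[0,0,-2],"roll":0,"gripper":255}]' | egrep 'pos|force'; done
python3 - <<'E'
from h import *
c=eyes.capture("top");d=eyes.capture("scene")
for p in (c,d):
 for k in("bolt_handle","bolt_nose"):
  for r in models.spot_point(p,k)[:1]: print(k,round(r["confidence"],2),atz(p,r["centre"],Z[k]).round())
E
```

```text
eef_pos: [467.5, 118.4, 116.2]
force: [-4.5, 4.8, 9.1]
eef_pos: [467.5, 117.9, 116.3]
force: [-5.7, 15.9, 9.7]
eef_pos: [467.6, 117.2, 116.5]
force: [-7.5, 25.4, 11.6]
bolt_nose 0.72 [490.   4.  68.]
bolt_handle 0.7 [476.  87. 125.]
bolt_nose 0.76 [484.   5.  68.]
```

The stop was felt: force rose to 25 N while the position stayed put. Backing off and rising, then measuring the bar.

```bash
python3 -m crank '[{"dp":[0,0,15],"roll":0,"gripper":255},{"dp":[0,0,30],"roll":0,"gripper":255},{"dp":[0,-40,35],"roll":0,"gripper":255},{"dp":[0,-80,35],"roll":0,"gripper":255},{"dp":[0,-84,35],"roll":0,"gripper":255},{"dp":[0,-84,35],"roll":0,"gripper":255}]'
python3 - <<'E'
from h import *
look(names=("nut_center","bar_end_a","bolt_handle","bolt_nose"))
print(ctrl.sense()["force"])
E
```

```text
time_s: 5.95
eef_pos: [462.1, 148.4, 201.7]
ee_rot: [-0.703, 0.703, 0.075, -0.071]
force: [0.1, 0.8, -0.9]
grip_width: 0.001
scene 10
nut_center 0.96 [330. 191.] [503.7 -67.9]
bar_end_a 0.8 [353. 181.] [430.4 -61.5]
bar_end_a 0.75 [306. 204.] [578.9 -66. ]
bar_end_a 0.35 [347. 223.] [528.7  42.5]
bolt_handle 0.83 [375. 228.] [473.6  86.9]
bolt_nose 0.88 [348. 222.] [490.1   1.5]
bolt_nose 0.6 [238. 167.] [ 633.1 -342.9]
top 11
bar_end_a 0.71 [472. 242.] [ 594.8 -367.8]
bar_end_a 0.67 [354. 307.] [428.6 -68.1]
bar_end_a 0.64 [353. 244.] [587.6 -67.4]
bolt_handle 0.72 [287. 290.] [473.6  99.7]
bolt_nose 0.71 [326. 282.] [4.932e+02 1.000e-01]
[0.10205189 0.43522844 0.16826031]
```

```bash
python3 -m crank '[{"dp":[31,0,-88],"roll":0.1,"gripper":255},{"dp":[62,0,-178],"roll":0.2,"gripper":255},{"dp":[62,0,-178],"roll":0.2,"gripper":255},{"dp":[62,0,-178],"roll":0.2,"gripper":255},{"dp":[62,0,-178],"roll":0.2,"gripper":255},{"dp":[62,0,-178],"roll":0.2,"gripper":255},{"dp":[62,0,-178],"roll":0.2,"gripper":255},{"dp":[62,30,-178],"roll":0.2,"gripper":255},{"dp":[62,62,-178],"roll":0.2,"gripper":255},{"dp":[62,62,-178],"roll":0.2,"gripper":255}]'
python3 - <<'E'
from h import *
from scipy.spatial.transform import Rotation as Ro
d=eyes.capture("scene")
B=cv2.resize(np.array(d["color"])[150:260,270:400],None,fx=4,fy=4);cv2.imwrite("pics/v4.png",B[:,:,::-1])
s=ctrl.sense();w=s["ee_rot"];print(s["eef_pos"],s["joints"]);print(Ro.from_quat([w[1],w[2],w[3],w[0]]).as_matrix().round(3))
E
```

```text
time_s: 7.28
eef_pos: [555.2, -11.2, 132.3]
ee_rot: [0.708, -0.706, 0.0, 0.006]
force: [-0.2, 0.7, -1.1]
grip_width: 0.002
[556.63308267 -11.59728941 135.43620557] [-2.31329096e-01  5.01073031e-01  1.54781959e+00  1.52526868e-04
  1.09850425e+00 -1.81058164e+00]
[[ 1.    -0.006 -0.008]
 [ 0.008  0.001  1.   ]
 [-0.006 -1.     0.002]]
```

View pics/v4.png

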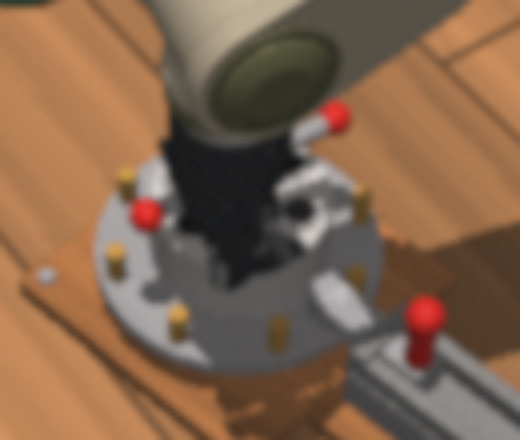

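The bolt is still home in the picture (nose at about (340,300), handle at (425,315)). The fingers are on the near side of the far bar arm, whose ball is at (147,214). I'll sweep clockwise.

```bash
python3 -m crank '[{"dp":[2,-4,-16],"roll":0,"gripper":255},{"dp":[3,-4,-32],"roll":0,"gripper":255},{"dp":[4,-4,-37],"roll":0.1,"gripper":255},{"dp":[6,-4,-43],"roll":0.2,"gripper":255},{"dp":[6,-4,-49],"roll":0.3,"gripper":255},{"dp":[6,-4,-55],"roll":0.4,"gripper":255},{"dp":[6,-4,-61],"roll":0.5,"gripper":255},{"dp":[5,-4,-67],"roll":0.6,"gripper":255},{"dp":[3,-4,-72],"roll":0.7,"gripper":255},{"dp":[1,-4,-78],"roll":0.8,"gripper":255}]'
cat >> h.py <<'E'
def plan(phis,C=(504,-65),r=55,h=21.5,z=140):
    from scipy.spatial.transform import Rotation as Ro
    s=ctrl.sense();w=s["ee_rot"];R=Ro.from_quat([w[1],w[2],w[3],w[0]]).as_matrix()
    yaw=np.arctan2(R[1,0],R[0,0]);print(s["eef_pos"].round(1),"F",s["force"].round(1),"M",s["wrist_torque"].round(2),"yaw",round(yaw,3),"j",s["joints"].round(2))
    for f in phis:
        p=np.array([C[0]+r*np.cos(f)-h*np.sin(f),C[1]+r*np.sin(f)+h*np.cos(f),z])
        print(f,(R.T@(p-s["eef_pos"])).round(1),"roll",round(yaw-f,2))
E
python3 - <<'E'
from h import *
look(names=("bar_end_a","bolt_handle"))
plan(np.arange(-.8,-1.85,-.1).round(1))
E
```

```text
time_s: 8.17
eef_pos: [561.0, -90.2, 144.0]
ee_rot: [0.652, -0.651, 0.273, -0.276]
force: [1.3, 3.5, 0.7]
grip_width: -0.003
scene 13
bar_end_a 0.74 [360. 192.] [439.7 -20.1]
bar_end_a 0.66 [305. 186.] [ 546.7 -120.1]
bar_end_a 0.41 [375. 229.] [481.9  97.1]
bolt_handle 0.68 [376. 230.] [474.2  93.4]
top 14
[560.2 -90.5 142.2] F [0.8 0.7 1.5] M [ 0.12 -0.14  0.02] yaw -0.79 j [-0.37  0.51  1.51 -0.    1.12 -1.15]
-0.8 [-2.5  2.2 -1. ] roll 0.01
-0.9 [-0.7  2.2 -6.6] roll 0.11
-1.0 [  0.6   2.2 -12.4] roll 0.21
-1.1 [  1.3   2.2 -18.3] roll 0.31
-1.2 [  1.3   2.2 -24.2] roll 0.41
-1.3 [  0.8   2.2 -30. ] roll 0.51
-1.4 [ -0.3   2.2 -35.8] roll 0.61
-1.5 [ -2.    2.1 -41.5] roll 0.71
-1.6 [ -4.2   2.1 -47. ] roll 0.81
-1.7 [ -7.    2.1 -52.2] roll 0.91
-1.8 [-10.2   2.1 -57.1] roll 1.01
```

The bar is following (about −0.75 rad) and the handle is unchanged.

```bash
python3 -m crank '[{"dp":[-1,2,-7],"roll":0.1,"gripper":255},{"dp":[0,2,-12],"roll":0.2,"gripper":255},{"dp":[1,2,-18],"roll":0.3,"gripper":255},{"dp":[1,2,-24],"roll":0.4,"gripper":255},{"dp":[1,2,-30],"roll":0.5,"gripper":255},{"dp":[1,2,-30],"roll":0.5,"gripper":255}]' | grep force
python3 - <<'E'
from h import *
look(names=("bar_end_a","bolt_handle"))
plan(np.arange(-1.3,-1.95,-.1).round(1))
E
```

```text
force: [0.7, 0.8, 0.9]
scene 15
bar_end_a 0.81 [310. 176.] [ 516.1 -141.9]
bar_end_a 0.72 [352. 206.] [484.6   5.2]
bar_end_a 0.57 [348. 221.] [523.1  38.3]
bolt_handle 0.97 [378. 231.] [472.4  97.7]
top 16
bar_end_a 0.65 [325. 286.] [482.9   4.6]
bar_end_a 0.5 [161. 262.] [543.8 417.5]
bolt_handle 0.67 [289. 290.] [472.6  94.9]
[ 539.3 -112.5  139.3] F [ 0.9  0.3 -0.5] M [ 0.01 -0.04 -0.01] yaw -1.291 j [-0.42  0.48  1.57 -0.    1.09 -0.7 ]
-1.3 [-0.2 -0.7  0.2] roll 0.01
-1.4 [ 1.6 -0.7 -5.4] roll 0.11
-1.5 [  2.8  -0.7 -11.2] roll 0.21
-1.6 [  3.5  -0.7 -17. ] roll 0.31
-1.7 [  3.6  -0.7 -22.9] roll 0.41
-1.8 [  3.1  -0.7 -28.8] roll 0.51
-1.9 [  2.   -0.7 -34.6] roll 0.61
```

```bash
python3 -m crank '[{"dp":[1,-1,-3],"roll":0.05,"gripper":255},{"dp":[2,-1,-6],"roll":0.1,"gripper":255},{"dp":[2,-1,-6],"roll":0.1,"gripper":255}]' | egrep 'pos|force'
python3 -m crank '[{"dp":[1,0,-3],"roll":0.05,"gripper":255},{"dp":[1,0,-3],"roll":0.05,"gripper":255}]' | egrep 'pos|force'
python3 -m crank '[{"dp":[1,0,-3],"roll":0.05,"gripper":255},{"dp":[1,0,-3],"roll":0.05,"gripper":255}]' | egrep 'pos|force'
python3 - <<'E'
from h import *
plan(np.arange(-1.4,-1.95,-.1).round(1))
E
```

```text
eef_pos: [534.1, -116.0, 140.2]
force: [2.2, 1.7, -0.8]
eef_pos: [531.3, -117.5, 140.2]
force: [2.7, 1.6, -1.2]
eef_pos: [530.3, -118.5, 140.5]
force: [15.0, 5.1, -6.1]
[ 530.3 -118.5  140.5] F [15.   5.1 -6.1] M [ 0.88 -2.22 -0.07] yaw -1.493 j [-0.44  0.46  1.59  0.    1.08 -0.52]
-1.4 [-2.6  0.5  4.5] roll -0.09
-1.5 [-0.2  0.5 -0.9] roll 0.01
-1.6 [ 1.6  0.4 -6.5] roll 0.11
-1.7 [  2.9   0.4 -12.3] roll 0.21
-1.8 [  3.6   0.4 -18.2] roll 0.31
-1.9 [  3.7   0.3 -24.1] roll 0.41
```

```bash
python3 -m crank '[{"dp":[0,0,-2],"roll":0,"gripper":255},{"dp":[0,0,-2],"roll":0,"gripper":255},{"dp":[0,0,-2],"roll":0,"gripper":255}]' | egrep 'pos|force'
python3 -m crank '[{"dp":[0,0,-1],"roll":0,"gripper":255},{"dp":[0,0,-1],"roll":0,"gripper":255},{"dp":[0,0,-1],"roll":0,"gripper":255}]' | egrep 'pos|force'
```

```text
eef_pos: [529.8, -118.5, 140.6]
force: [23.8, 7.0, -10.2]
eef_pos: [529.6, -118.5, 140.7]
force: [29.1, 7.9, -13.7]
```

The stop is firm: 29 N with almost no movement. Backing off and up.

```bash
python3 -m crank '[{"dp":[0,0,10],"roll":0,"gripper":255},{"dp":[0,0,25],"roll":0,"gripper":255},{"dp":[0,-30,27],"roll":0,"gripper":255},{"dp":[0,-70,27],"roll":0,"gripper":255},{"dp":[0,-110,27],"roll":0,"gripper":255},{"dp":[0,-130,60],"roll":0,"gripper":255},{"dp":[0,-130,100],"roll":0,"gripper":255},{"dp":[0,-130,120],"roll":0,"gripper":255},{"dp":[0,-130,120],"roll":0,"gripper":255}]'
python3 - <<'E'
from h import *
look(names=("bar_end_a","bolt_handle","bolt_nose","tin","candle","mug","scraper"))
a=cv2.imread('pics/scene18.png') if 0 else None
import glob,os
f=sorted(glob.glob('pics/[st]*[0-9].png'),key=os.path.getmtime)[-2:];print(f)
A=[cv2.imread(x) for x in f]
cv2.imwrite("pics/v5.png",np.hstack([cv2.resize(A[0][150:260,270:400],None,fx=3,fy=3),cv2.resize(A[1][210:350,240:400],None,fx=2.357,fy=2.357)[:330]]))
E
```

```text
time_s: 11.1
eef_pos: [647.2, -109.6, 268.9]
ee_rot: [-0.52, 0.52, -0.479, 0.479]
force: [-0.3, 0.2, -0.2]
grip_width: -0.003
scene 17
bar_end_a 0.95 [350. 207.] [490.6   5.8]
bar_end_a 0.89 [312. 174.] [ 507.4 -145. ]
bolt_handle 0.64 [375. 227.] [470.  84.]
bolt_nose 0.66 [348. 222.] [491.4   0.6]
candle 0.75 [238. 165.] [ 601.5 -406.6]
mug 0.97 [440. 374.] [547.8 447.1]
scraper 0.84 [284. 315.] [766.2 105.1]
scraper 0.4 [330. 195.] [ 440.6 -150. ]
scraper 0.29 [330. 198.] [ 445.  -140.5]
top 18
bar_end_a 0.53 [326. 280.] [496.    1.4]
bar_end_a 0.3 [289. 293.] [464.6  95.6]
bolt_handle 0.63 [294. 292.] [467.6  84. ]
bolt_nose 0.85 [327. 279.] [503.   -1.5]
bolt_nose 0.42 [480. 295.] [ 459.7 -404.6]
tin 0.6 [480. 296.] [ 459.4 -420.8]
mug 0.71 [158. 265.] [543.4 461.3]
scraper 0.81 [293. 183.] [772.3  91.1]
['pics/scene17.png', 'pics/top18.png']
```

View pics/v5.png

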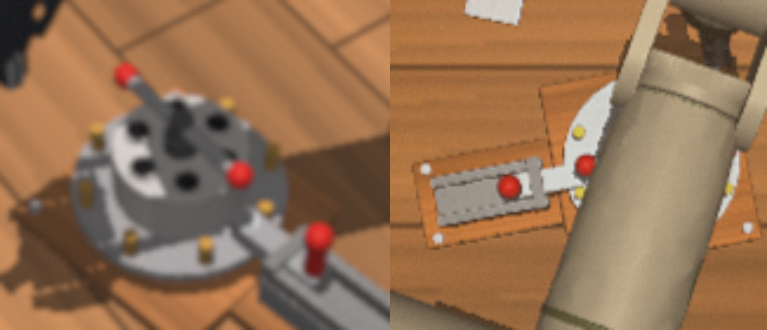

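```bash
python3 -c "
from rig import ctrl
print(ctrl.sense()['force'],ctrl.finish_job())"
```

```text
the job is handed in; nothing more can be done
[-0.11843999 -0.04305184  0.1860181 ] None
```

I pushed the bolt home from the outer side of its handle, then swept the cross-bar clockwise until it came up against its stop. I handed the job in at about 12 s of the 51 s allowed; no verdict is reported.

- **Bolt:** I pushed until it was firm, at about 25 N with almost no further movement. In the last pictures the nose sits between the pegs, and the handle is about 153 mm from the turntable axis. Fully home should read 160 mm, so that figure is some 7 mm off, within what the picture estimates scatter by.
- **Clamp:** The bar turned about 1.46 rad as seen from above, then stopped firmly at 29 N with under 0.5 mm of movement. I couldn't read the nut angle itself. That it is tight rests on this stop and on the bolt holding the table.
- **Bystanders:** In the last pictures the candle, mug, scraper and tin were within about 12 mm of their first readings, about the scatter of the estimates. The candle showed only in the scene view and the tin only in the top view.
- **Arm:** It had backed off clear, with a force reading near zero at hand-in.

One thing disagreed along the way: while the bolt was sliding, the force sensor read 6–8 N upward and almost nothing along the push. The pictures showed the bolt moving correctly, and the stop then felt normal.

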